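# Press the green stone home in its collet

## Task

The stones on the brass salver have just been set in fresh cement. With closed fingertips press the green stone gently straight down until it is fully home in its copper collet, keep light pressure on it there for about three seconds so that the cement grabs, then withdraw upwards well clear of it. Grasp and lift nothing, and leave the other stones and everything else on the bench as they are.

Things in the scene. Friction and masses are not known exactly. Their poses are not given: they have to be found in the camera images.
- stone_green_top (a point): top (apex) of the green stone: an opaque green domed disc, 26 mm in diameter, standing upright in a round copper collet (34 mm in diameter, 10 mm high) on the salver. With the stone at joint value 0 the apex is 13 mm above the collet's rim and a 7 mm band of its straight coloured side shows; fully home the apex is 6 mm above the rim and only the dome shows.
- stone_green (a joint): travel of the green stone down into its collet, in m: 0 = standing proud, 0.007 = fully home, negative = pulled out. It slides under about 3 N (a little more when pressed faster), does not spring back and stays where left. Once home it rests on a springy bed that yields 1 mm per 4 N, 5 mm at most, and rises again when let go; this yield is not in the joint value and comes on top.
- stone_red_top (a point): top (apex) of the red stone: an opaque red domed disc, 26 mm in diameter, standing upright in a round copper collet (34 mm in diameter, 10 mm high) on the salver. With the stone at joint value 0 the apex is 13 mm above the collet's rim and a 7 mm band of its straight coloured side shows; fully home the apex is 6 mm above the rim and only the dome shows.
- stone_red (a joint): travel of the red stone down into its collet, in m: 0 = standing proud, 0.007 = fully home, negative = pulled out. It slides under about 3 N (a little more when pressed faster), does not spring back and stays where left. Once home it rests on a springy bed that yields 1 mm per 4 N, 5 mm at most, and rises again when let go; this yield is not in the joint value and comes on top.
- stone_blue_top (a point): top (apex) of the blue stone: an opaque blue domed disc, 26 mm in diameter, standing upright in a round copper collet (34 mm in diameter, 10 mm high) on the salver. With the stone at joint value 0 the apex is 13 mm above the collet's rim and a 7 mm band of its straight coloured side shows; fully home the apex is 6 mm above the rim and only the dome shows.
- stone_blue (a joint): travel of the blue stone down into its collet, in m: 0 = standing proud, 0.007 = fully home, negative = pulled out. It slides under about 3 N (a little more when pressed faster), does not spring back and stays where left. Once home it rests on a springy bed that yields 1 mm per 4 N, 5 mm at most, and rises again when let go; this yield is not in the joint value and comes on top.
- stone_white_top (a point): top (apex) of the white stone: an opaque white domed disc, 26 mm in diameter, standing upright in a round copper collet (34 mm in diameter, 10 mm high) on the salver. With the stone at joint value 0 the apex is 13 mm above the collet's rim and a 7 mm band of its straight coloured side shows; fully home the apex is 6 mm above the rim and only the dome shows.
- stone_white (a joint): travel of the white stone down into its collet, in m: 0 = standing proud, 0.007 = fully home, negative = pulled out. It slides under about 3 N (a little more when pressed faster), does not spring back and stays where left. Once home it rests on a springy bed that yields 1 mm per 4 N, 5 mm at most, and rises again when let go; this yield is not in the joint value and comes on top.
- salver: round brass salver, 270 mm across, with a copper-edged rim, on a round dark steel turntable 290 mm across, fixed. Origin on the table under its centre. The brass floor that carries the four collets is 34 mm above the table, the thin raised rim 48 mm. The collets stand in a rough square, about 70 mm from the centre and 80 to 115 mm apart; which colour stands where varies.
- cement_pot: bystander: small closed grey jar, 32 mm in diameter, 34 mm high, loose, in the middle of the salver; origin at the centre of its underside
- hammer: bystander: hammer 240 mm long lying on the table beside the salver, on the +y side; origin under its middle, x axis along it towards the head
- vial: bystander: small red vial with a green cap, 28 mm in diameter, 45 mm high, standing on the table by the salver; origin at the centre of its underside (it is not the green stone)
- burr_box: bystander: flat white box with clear lid, 75 x 115 x 35 mm, on the table beside the salver, on the -y side; origin at the centre of its underside
- brass_dome: bystander: shallow brass dome, 90 mm in diameter, 21 mm high, on the table beside the salver, on its near +y side; origin at the centre of its underside

How it is judged:
On the way:
1. the green stone is home and the fingertips keep pressing on it for two seconds (value of joint stone_green above 0.0055 m and contact force between the fingers and stone_green above 0.4 N), for 2 s.
At the end, for the whole second after the job is handed in: The green stone is at least 5.5 mm down in its collet (home is 7 mm), the fingers are withdrawn (TCP more than 45 mm from the stone's top), the other three stones are within 2 mm and the loose things within 15 mm of where they were (value of joint stone_green above 0.0055 m and distance of each of stone_red_top, stone_blue_top, stone_white_top from where it was at the start of the episode below 0.002 m and distance of each of cement_pot, hammer, vial, burr_box, brass_dome from where it was at the start of the episode below 0.015 m and distance between the grasp point and stone_green_top above 0.045 m); the robot touches nothing.
It fails at once if the green stone is pressed harder than 25 N (contact force between the fingers and stone_green above 25 N).
It fails at once if the green stone is pulled up out of its collet (value of joint stone_green below -0.002 m).
It fails at once if another stone is moved by more than 2 mm (distance of any of stone_red_top, stone_blue_top, stone_white_top from where it was at the start of the episode above 0.002 m).
It fails at once if a loose thing on the bench or salver is shifted or lifted by more than 15 mm (distance of any of cement_pot, hammer, vial, burr_box, brass_dome from where it was at the start of the episode above 0.015 m).
It also fails if it takes over 35 s, if anything falls off the work surface, if the arm or the gripper's body presses on something with over 40 N, if the wrist force passes 120 N, or if a joint passes its speed limit or range.

## Robot

A 6-joint arm with a two-finger parallel gripper is mounted at the origin on the work surface. World frame = base frame: x ahead of the robot, y to its left, z up, the work surface at z = 0. Lengths are in m, angles in rad, forces in N, time in s.
With the tool pointing down it reaches from about 0.35 to 0.725 m from the base axis. Payload 6 kg.
Tool frame: the origin (TCP) lies between the finger pads, 19 mm behind the fingertips; this is the grasp point; z points along the fingers, y is the line along which they close (so a half turn about z gives the same grasp; the last joint's range is limited). The gripper opens to 85 mm and grips with 20 to 120 N. Pads are 22 mm wide; open, the fingers measure 114 mm over their backs; the gripper's body (76 mm by 85 mm) begins 54 mm behind the grasp point. The pads swing forward as they close: fully open they stand 13 mm farther back than shut.
Start: joints at [1.614, 0.04, 0.085, 0, -1.615, -0.334], TCP at [0.172, 0.575, 0.25] pointing down, gripper open.
Joint ranges: [-2.56, 2.56], [-1.29, 2.01], [-1.08, 1.49], [-3.29, 1.98], [-2.81, -0.18], [-2.99, 2.99]. Speed limits (rad/s): [2.57, 2.57, 3.01, 3.14, 3.14, 3.14].

## Interface

Orientations are given as [roll, pitch, yaw] about the fixed x, y, z axes, in that order (R = Rz(yaw) Ry(pitch) Rx(roll)).
In Python, from bench import env gives the robot as it stands.
- The arm moves only by the tool carry_out, never from a script. Its arguments are lists of equal length, an entry for each row: "travel": the shift along the tool's x, y, z in mm, a list of three; "twist": the turn about the tool's z in rad; "jaw": the opening, from 0 (shut) to 1 (fully open). A call has exactly 5 rows; each row is the pose to reach, as a shift and turn from the pose commanded when the call began, along the tool's axes at that moment; what a row does not reach only later rows make up. A row lasts 1/10 s, in which the tool goes at most 50 mm and 8.59 degrees, less where a joint would pass 70% of its speed; a pose out of reach is approached as far as the arm can. A call with a gripper value outside its range is refused whole. The fingers move at their own pace and stop on an object; "grip_force" is the grip in N (left out, the last holds). Time passes only in rows, so rows that repeat a pose let the fingers close, or fill a call up. It gives the time, the measured TCP pose, the force, the opening and the grip force at its end, in the units of the state.
- env.get_obs(): the state, without advancing time (a new reading comes with each control period).
- env.snapshot(name): name is "scene" or "top" or "wrist"; returns a dict with "frame" (480x640x3 uint8, blue, green, red), "fovy" (degrees; the focal length in pixels is half the picture's height over the tangent of half this angle, whatever the lens; pixels are square), "cx", "cy" (the principal point, pixels), "world_to_cam" (4x4, takes a point from world to camera coordinates). Camera axes: x right, y down, z forward; pixel columns grow to the right and rows downward; lengths in m; the calibration is good to about 2 mm. A picture is of the moment at which its call begins. There is no depth.
- env.sign_off(): hands the job in; it is judged then, once.
The state is a dict: "time_s": time; "qpos": joint angles; "qd": joint speeds; "joint_torque": joint torques, N m; "tool_pos": TCP position; "tool_rot": TCP orientation; "force": force on the tool from outside, world axes, zero at the start; "wrist_torque": the same for the moment, N m; "gripper_width": finger opening in m; "grasp_force": force on a finger pad.
Only numpy, scipy, OpenCV 4.12 (cv2) and the standard library are available. Lean on these libraries where they do the work, as an engineer would, in place of code of your own. Each camera call takes 0.05 s, during which the arm holds its last target. There are 200 camera calls.

## Working session

There is one attempt and no reset: what is moved stays moved. The work goes in short steps, Python scripts to look and compute and a tool call to move; the robot and the scene stay as the last step left them, time stands still between calls to the robot, and variables do not carry over. Pictures are saved under pics/ and viewed, at most 10 in all, crops included, and the job is handed in when it is done.

Besides the shell and the picture viewer there is one more tool, called after ">>>" as a command line: name --pt "numbers of a row" for each row, then --argument value for the rest. carry_out: Moves the arm, as the interface text tells. Its arguments: {"type":"object","properties":{"travel":{"type":"array","items":{"type":"array","items":{"type":"number"}}},"twist":{"type":"array","items":{"type":"number"}},"jaw":{"type":"array","items":{"type":"number"}},"grip_force":{"type":"number"}},"required":["travel","twist","jaw"]}

```bash
mkdir -p pics; cat > h.py <<'E'
import numpy as np,cv2
from bench import env
def snap(n,f):
    s=env.snapshot(n);cv2.imwrite('pics/'+f,s['frame']);return s
def ray(s,u,v,z):
    f=240/np.tan(np.radians(s['fovy'])/2);T=np.array(s['world_to_cam']);R=T[:3,:3]
    c=-R.T@T[:3,3];d=R.T@np.array([(u-s['cx'])/f,(v-s['cy'])/f,1]);return c+d*(z-c[2])/d[2]
def proj(s,p):
    f=240/np.tan(np.radians(s['fovy'])/2);T=np.array(s['world_to_cam']);q=T[:3,:3]@p+T[:3,3]
    return q[:2]/q[2]*f+[s['cx'],s['cy']]
E
python3 - <<'E'
from h import *
import pickle
d={n:snap(n,n+'1.png') for n in('scene','top')}
pickle.dump(d,open('s1.pkl','wb'))
o=env.get_obs();print(o)
for n in d:
    T=np.array(d[n]['world_to_cam']);print(n,-T[:3,:3].T@T[:3,3],d[n]['fovy'])
E
```

```text
{'time_s': 0.1, 'qpos': array([ 1.61369959e+00,  4.07643853e-02,  8.38808647e-02, -3.73446058e-04,
       -1.61549572e+00, -3.33708130e-01]), 'qd': array([-0.00093204, -0.00143967,  0.00369356,  0.0008282 , -0.001555  ,
        0.00019576]), 'joint_torque': array([-5.31737940e-03, -3.69347692e+01,  3.48279297e+01,  6.95174843e+00,
       -4.59665011e-03,  1.53985518e-07]), 'tool_pos': array([0.1718924 , 0.57456972, 0.24906196]), 'tool_rot': array([ 3.13997486e+00, -1.65963060e-04, -2.90788339e-01]), 'force': array([-0.42780874,  0.39175028, -0.03575656]), 'wrist_torque': array([ 0.06277461, -0.02087127,  0.01437912]), 'grasp_force': 0.0, 'gripper_width': 0.08565366811922556}
scene [ 1.01799129 -0.03833848  0.71533596] 54.607796294533166
top [0.4451866  0.04128348 1.23415814] 43.56480541058934
```

View pics/top1.png

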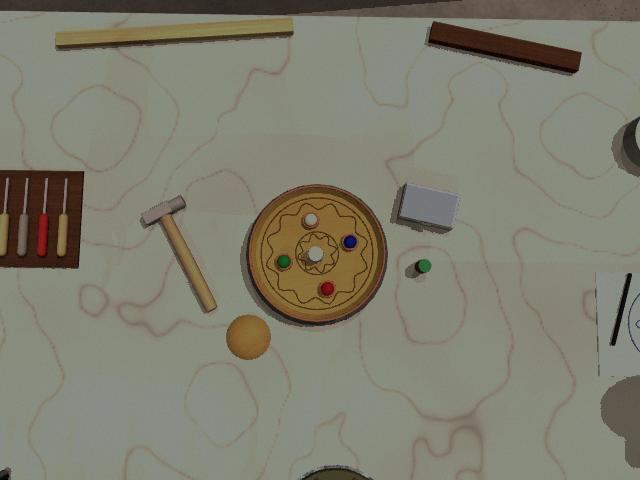

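View pics/scene1.png

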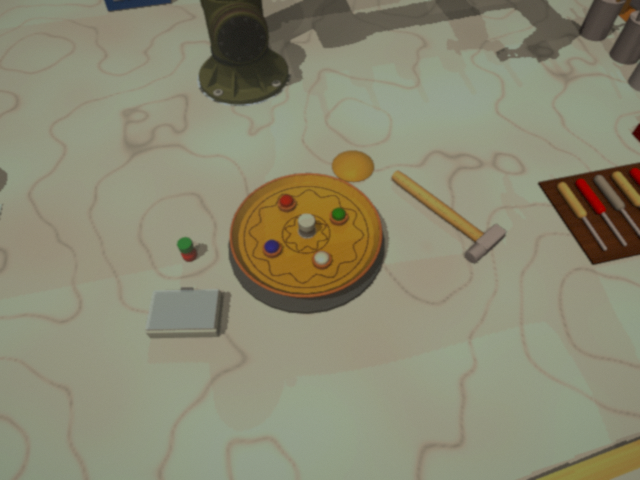

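```bash
python3 - <<'E'
from h import *
import pickle
d=pickle.load(open('s1.pkl','rb'))
for n,(u0,v0) in {'top':(284,261),'scene':(339,214)}.items():
    s=d[n];c=cv2.cvtColor(s['frame'],cv2.COLOR_BGR2HSV)
    m=cv2.inRange(c,(45,90,30),(85,255,255));k=np.zeros_like(m);k[v0-14:v0+15,u0-14:u0+15]=1
    v,u=np.nonzero(m*k);print(n,len(u),u.mean(),v.mean(),u.min(),u.max(),v.min(),v.max(),ray(s,u.mean(),v.mean(),.053))
s=d['top'];print('centre',ray(s,317,254,.048),'white',ray(s,311,219,.057))
from scipy.spatial.transform import Rotation as R
o=env.get_obs();Rm=R.from_euler('xyz',o['tool_rot']).as_matrix()
p=ray(s,284,261,.055);p[2]=.12;print(Rm.T@(p-o['tool_pos'])*1000)
E
```

```text
top 126 283.531746031746 260.92857142857144 278 289 255 267 [0.51438942 0.10722609 0.053     ]
scene 96 338.0625 213.5 333 343 209 218 [0.5190078  0.10673138 0.053     ]
centre [0.52927461 0.04160871 0.048     ] white [0.59774567 0.05441085 0.057     ]
[462.14914652 350.37782434 129.7056736 ]
```

>>> carry_out --pt "40 30 0" --pt "80 61 0" --pt "120 91 0" --pt "160 121 0" --pt "200 152 0" --twist '[0, 0, 0, 0, 0]' --jaw '[0, 0, 0, 0, 0]' --grip_force 20

```text
time_s: 0.6
tool_pos: [0.3199, 0.371, 0.2497]
tool_rot: [3.141, 0.0, -0.29]
force: [0.9, 0.6, 0.7]
gripper_width: 0.0122
grasp_force: 0.0
```

>>> carry_out --pt "40 30 0" --pt "80 61 0" --pt "120 91 0" --pt "160 121 0" --pt "200 152 0" --twist '[0, 0, 0, 0, 0]' --jaw '[0, 0, 0, 0, 0]'

```text
time_s: 1.1
tool_pos: [0.4673, 0.169, 0.2499]
tool_rot: [-3.141, 0.0, -0.29]
force: [0.6, 1.5, -0.2]
gripper_width: -0.0003
grasp_force: 0.0
```

>>> carry_out --pt "30 23 0" --pt "62 46 20" --pt "62 46 50" --pt "62 46 80" --pt "62 46 80" --twist '[0, 0, 0, 0, 0]' --jaw '[0, 0, 0, 0, 0]'

```text
time_s: 1.6
tool_pos: [0.5107, 0.1079, 0.1648]
tool_rot: [3.136, 0.007, -0.292]
force: [0.1, -0.4, -1.0]
gripper_width: 0.0001
grasp_force: 0.0
```

```bash
python3 - <<'E'
from h import *
o=env.get_obs();print({k:o[k] for k in('time_s','tool_pos','tool_rot','force','gripper_width')})
d={n:snap(n,n+'2.png') for n in('wrist','scene','top')}
import pickle;pickle.dump(d,open('s2.pkl','wb'))
w=d['wrist'];print(proj(w,np.array([.5144,.1072,.055])),proj(w,o['tool_pos']-[0,0,.019]))
a=cv2.resize(d['scene']['frame'][120:270,260:420],None,fx=2.5,fy=2.5)
b=cv2.resize(d['top']['frame'][190:340,240:400],None,fx=2.5,fy=2.5)
cv2.imwrite('pics/c2.png',np.hstack([a,b]))
E
```

```text
{'time_s': 1.6, 'tool_pos': array([0.51069847, 0.10788269, 0.16479228]), 'tool_rot': array([ 3.13631695,  0.00710642, -0.29199586]), 'force': array([ 0.06047376, -0.42441644, -1.02234487]), 'gripper_width': 7.515301899714059e-05}
[315.22440517 236.30435807] [316.63896467 302.67131995]
```

View pics/wrist2.png

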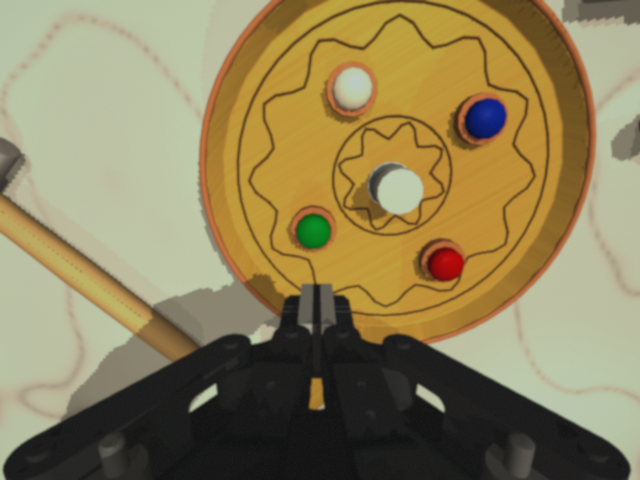

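View pics/c2.png

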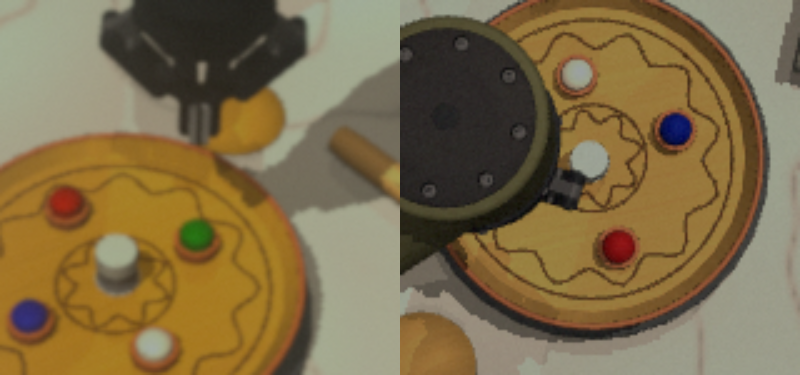

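The wrist view shows the green stone at about (314,230), with the tip at (317,300). I'll turn this into an offset.

```bash
python3 - <<'E'
from h import *
import pickle
from scipy.spatial.transform import Rotation as R
s=pickle.load(open('s2.pkl','rb'))['wrist']
c=cv2.cvtColor(s['frame'],cv2.COLOR_BGR2HSV);m=cv2.inRange(c,(45,90,30),(85,255,255));k=np.zeros_like(m);k[200:262,285:345]=1
v,u=np.nonzero(m*k);print(u.mean(),v.mean(),u.min(),u.max(),v.min(),v.max())
for z in(.050,.053,.057):print(ray(s,u.mean(),v.mean(),z))
o=env.get_obs();print(o['tool_pos'],o['tool_rot'])
p=np.array([.517,.107,.057+.019]);print(R.from_euler('xyz',o['tool_rot']).as_matrix().T@(p-o['tool_pos'])*1e3)
E
```

```text
313.0570469798658 231.01454138702462 297 329 214 247
[0.51715147 0.10796728 0.05      ]
[0.51797735 0.10770497 0.053     ]
[0.51907851 0.10735522 0.057     ]
[0.51337954 0.10918037 0.1718039 ] [-3.14109338e+00 -1.91387962e-03 -2.90284726e-01]
[ 3.9097023   1.1007201  95.81102089]
```

>>> carry_out --pt "4 1 25" --pt "4 1 50" --pt "4 1 70" --pt "4 1 80" --pt "4 1 80" --twist '[0, 0, 0, 0, 0]' --jaw '[0, 0, 0, 0, 0]'

```text
time_s: 2.25
tool_pos: [0.5164, 0.1071, 0.0902]
tool_rot: [3.141, 0.0, -0.29]
force: [-0.4, 0.6, 0.9]
gripper_width: -0.0
grasp_force: 0.0
```

```bash
python3 - <<'E'
from h import *
d={n:snap(n,n+'3.png') for n in('wrist','scene')}
o=env.get_obs();print({k:o[k] for k in('time_s','tool_pos','tool_rot','force','gripper_width')})
a=cv2.resize(d['scene']['frame'][160:260,290:390],(400,400))
b=cv2.resize(d['wrist']['frame'][160:360,217:417],(400,400))
cv2.imwrite('pics/c3.png',np.hstack([a,b]))
E
```

```text
{'time_s': 2.35, 'tool_pos': array([0.51725073, 0.10731646, 0.09193994]), 'tool_rot': array([-3.14039898e+00, -2.20136385e-03, -2.90296452e-01]), 'force': array([-1.16283753, -0.97649373,  0.71474742]), 'gripper_width': 5.416921251361951e-05}
```

View pics/c3.png

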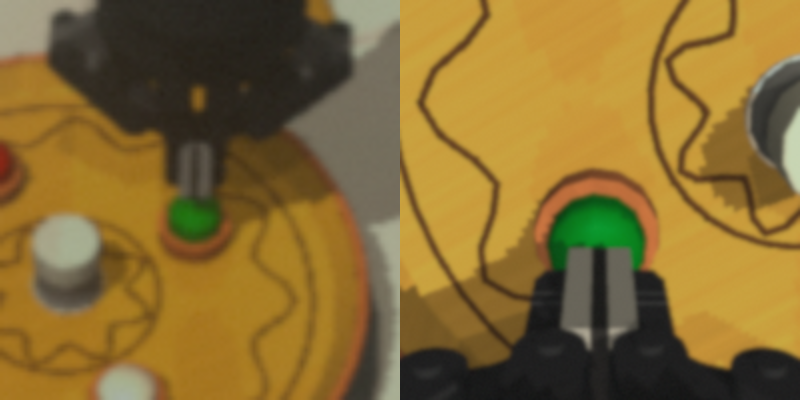

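>>> carry_out --pt "0 0 4" --pt "0 0 8" --pt "0 0 10" --pt "0 0 12" --pt "0 0 13" --twist '[0, 0, 0, 0, 0]' --jaw '[0, 0, 0, 0, 0]'

```text
time_s: 2.85
tool_pos: [0.5163, 0.1068, 0.0768]
tool_rot: [3.141, 0.0, -0.291]
force: [-0.3, -0.0, 0.0]
gripper_width: 0.0
grasp_force: 0.0
```

>>> carry_out --pt "0 0 0.6" --pt "0 0 1.2" --pt "0 0 1.8" --pt "0 0 2.4" --pt "0 0 3" --twist '[0, 0, 0, 0, 0]' --jaw '[0, 0, 0, 0, 0]'

```text
time_s: 3.35
tool_pos: [0.5165, 0.1069, 0.0744]
tool_rot: [-3.142, -0.0, -0.291]
force: [-0.4, -0.4, 2.5]
gripper_width: -0.0
grasp_force: 1.2
```

>>> carry_out --pt "0 0 0.6" --pt "0 0 1.2" --pt "0 0 1.8" --pt "0 0 2.4" --pt "0 0 3" --twist '[0, 0, 0, 0, 0]' --jaw '[0, 0, 0, 0, 0]'

```text
time_s: 3.85
tool_pos: [0.5165, 0.1069, 0.0711]
tool_rot: [-3.142, -0.0, -0.291]
force: [-1.2, -0.1, 2.4]
gripper_width: -0.0002
grasp_force: 1.5
```

>>> carry_out --pt "0 0 0.4" --pt "0 0 0.8" --pt "0 0 1.2" --pt "0 0 1.6" --pt "0 0 2" --twist '[0, 0, 0, 0, 0]' --jaw '[0, 0, 0, 0, 0]'

```text
time_s: 4.35
tool_pos: [0.5165, 0.1069, 0.069]
tool_rot: [-3.142, -0.0, -0.291]
force: [-0.2, 1.0, 2.6]
gripper_width: -0.0002
grasp_force: 1.4
```

>>> carry_out --pt "0 0 0.2" --pt "0 0 0.4" --pt "0 0 0.6" --pt "0 0 0.8" --pt "0 0 1" --twist '[0, 0, 0, 0, 0]' --jaw '[0, 0, 0, 0, 0]'

```text
time_s: 4.85
tool_pos: [0.5164, 0.1069, 0.068]
tool_rot: [3.142, -0.0, -0.291]
force: [0.1, 0.2, 3.5]
gripper_width: -0.0002
grasp_force: 1.4
```

Still at sliding force; I'll go on until the force rises.

>>> carry_out --pt "0 0 0.2" --pt "0 0 0.4" --pt "0 0 0.6" --pt "0 0 0.8" --pt "0 0 1" --twist '[0, 0, 0, 0, 0]' --jaw '[0, 0, 0, 0, 0]'

```text
time_s: 5.35
tool_pos: [0.5165, 0.1069, 0.0672]
tool_rot: [-3.142, -0.0, -0.291]
force: [-0.7, -0.1, 5.2]
gripper_width: -0.0002
grasp_force: 2.3
```

>>> carry_out --pt "0 0 0.2" --pt "0 0 0.4" --pt "0 0 0.6" --pt "0 0 0.8" --pt "0 0 1" --twist '[0, 0, 0, 0, 0]' --jaw '[0, 0, 0, 0, 0]'

```text
time_s: 5.85
tool_pos: [0.5165, 0.1069, 0.0666]
tool_rot: [-3.142, -0.0, -0.291]
force: [-2.2, -0.6, 6.6]
gripper_width: -0.0001
grasp_force: 3.5
```

Force has risen past the sliding level, so the stone is on its bed. Holding for about 3.5 s.

>>> carry_out --pt "0 0 0" --pt "0 0 0" --pt "0 0 0" --pt "0 0 0" --pt "0 0 0" --twist '[0, 0, 0, 0, 0]' --jaw '[0, 0, 0, 0, 0]'

```text
time_s: 6.35
tool_pos: [0.5165, 0.1069, 0.0666]
tool_rot: [-3.142, -0.0, -0.291]
force: [-2.5, 0.1, 7.0]
gripper_width: -0.0003
grasp_force: 3.4
```

>>> carry_out --pt "0 0 0" --pt "0 0 0" --pt "0 0 0" --pt "0 0 0" --pt "0 0 0" --twist '[0, 0, 0, 0, 0]' --jaw '[0, 0, 0, 0, 0]'

```text
time_s: 6.85
tool_pos: [0.5165, 0.1069, 0.0666]
tool_rot: [-3.141, -0.001, -0.291]
force: [-1.7, -0.7, 7.6]
gripper_width: -0.0002
grasp_force: 3.4
```

>>> carry_out --pt "0 0 0" --pt "0 0 0" --pt "0 0 0" --pt "0 0 0" --pt "0 0 0" --twist '[0, 0, 0, 0, 0]' --jaw '[0, 0, 0, 0, 0]'

```text
time_s: 7.35
tool_pos: [0.5165, 0.1069, 0.0666]
tool_rot: [-3.142, -0.001, -0.291]
force: [-1.6, -0.1, 7.1]
gripper_width: -0.0
grasp_force: 3.4
```

>>> carry_out --pt "0 0 0" --pt "0 0 0" --pt "0 0 0" --pt "0 0 0" --pt "0 0 0" --twist '[0, 0, 0, 0, 0]' --jaw '[0, 0, 0, 0, 0]'

```text
time_s: 7.85
tool_pos: [0.5165, 0.1069, 0.0666]
tool_rot: [-3.142, -0.0, -0.291]
force: [-1.9, 0.5, 7.0]
gripper_width: 0.0002
grasp_force: 3.4
```

>>> carry_out --pt "0 0 0" --pt "0 0 0" --pt "0 0 0" --pt "0 0 0" --pt "0 0 0" --twist '[0, 0, 0, 0, 0]' --jaw '[0, 0, 0, 0, 0]'

```text
time_s: 8.35
tool_pos: [0.5166, 0.1069, 0.0666]
tool_rot: [-3.141, -0.001, -0.291]
force: [-1.4, -0.3, 6.7]
gripper_width: 0.0003
grasp_force: 3.4
```

>>> carry_out --pt "0 0 0" --pt "0 0 0" --pt "0 0 0" --pt "0 0 0" --pt "0 0 0" --twist '[0, 0, 0, 0, 0]' --jaw '[0, 0, 0, 0, 0]'

```text
time_s: 8.85
tool_pos: [0.5165, 0.1069, 0.0666]
tool_rot: [-3.142, -0.001, -0.291]
force: [-2.3, -0.1, 6.1]
gripper_width: -0.0002
grasp_force: 3.4
```

```bash
python3 - <<'E'
from h import *
d={n:snap(n,n+'4.png') for n in('wrist','scene')}
o=env.get_obs();print({k:o[k] for k in('time_s','tool_pos','force','grasp_force')})
a=cv2.resize(d['scene']['frame'][160:260,290:390],(400,400))
b=cv2.resize(d['wrist']['frame'][160:360,217:417],(400,400))
cv2.imwrite('pics/c4.png',np.hstack([a,b]))
E
```

```text
{'time_s': 8.95, 'tool_pos': array([0.51653853, 0.10693113, 0.06662168]), 'force': array([-0.78983921, -0.88693012,  6.66213684]), 'grasp_force': 3.410074070798146}
```

View pics/c4.png

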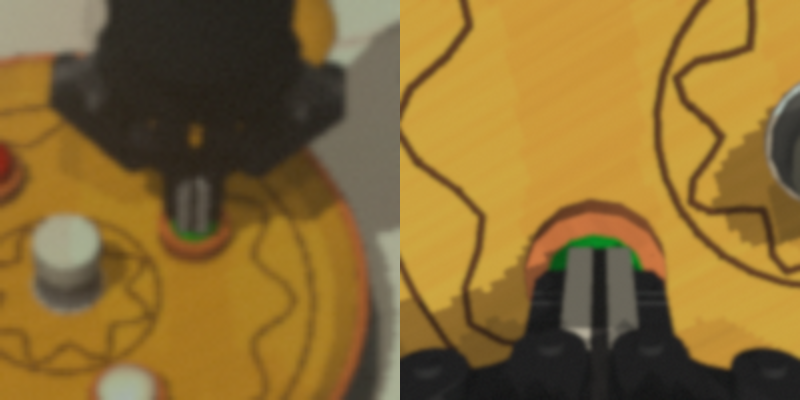

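The stone sits low in its collet, with only the dome showing, under 6.7 N. Withdrawing.

>>> carry_out --pt "0 0 -2" --pt "0 0 -6" --pt "0 0 -20" --pt "0 0 -45" --pt "0 0 -70" --twist '[0, 0, 0, 0, 0]' --jaw '[0, 0, 0, 0, 0]'

```text
time_s: 9.45
tool_pos: [0.516, 0.1066, 0.1369]
tool_rot: [3.141, 0.001, -0.291]
force: [0.5, 0.3, 0.6]
gripper_width: -0.0
grasp_force: 0.0
```

>>> carry_out --pt "0 0 -25" --pt "0 0 -50" --pt "0 0 -60" --pt "0 0 -60" --pt "0 0 -60" --twist '[0, 0, 0, 0, 0]' --jaw '[0, 0, 0, 0, 0]'

```text
time_s: 9.95
tool_pos: [0.5159, 0.1069, 0.1948]
tool_rot: [3.141, 0.002, -0.291]
force: [0.1, -0.2, -0.8]
gripper_width: 0.0001
grasp_force: 0.0
```

```bash
python3 - <<'E'
from h import *
d={n:snap(n,n+'5.png') for n in('wrist','scene')}
o=env.get_obs();print({k:o[k] for k in('time_s','tool_pos','force','grasp_force')})
a=cv2.resize(d['scene']['frame'][160:310,220:390],(400,353))
b=cv2.resize(d['wrist']['frame'][50:350],(400,353)) if 0 else cv2.resize(d['wrist']['frame'][:353,120:520],(400,353))
cv2.imwrite('pics/c5.png',np.hstack([a,b]))
E
```

```text
{'time_s': 10.05, 'tool_pos': array([0.51577715, 0.10670934, 0.19423735]), 'force': array([-1.27915466,  0.14159683,  0.52766742]), 'grasp_force': 0.0}
```

View pics/c5.png

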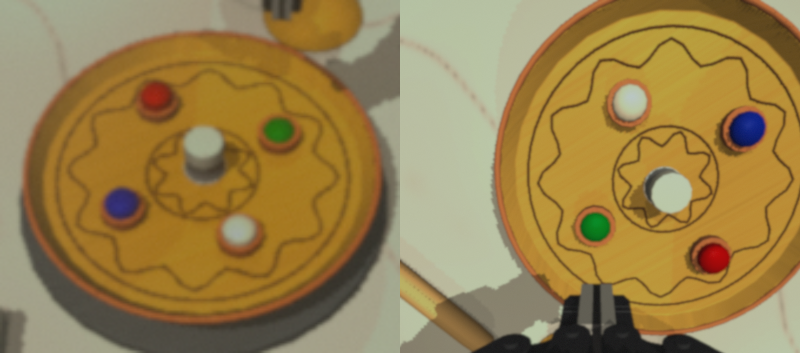

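The green stone is now flatter in its collet than the others, which stand as before along with the pot. The fingers are well clear.

```bash
python3 -c "
from bench import env
print(env.sign_off())"
```

```text
the job is handed in; nothing more can be done
None
```

The green stone is pressed home and was held there for over 3 s at about 7 N; the fingers are withdrawn well clear, the other stones and the pot look undisturbed, and the job is handed in (no verdict was returned).

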